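# Spread the heaped tealight holders in the stock drawer and shut it

### The job

The five wooden tealight holders are heaped in the open drawer: spread them over the drawer floor in one even layer, all standing upright, with at least a finger's width (about 20 mm) clear between neighbours and around the small white bowl that stands in there, and with at least one in every quarter of the drawer. Then ease the drawer fully shut without slamming it, so that they stay spread. The bowl stays upright in the drawer; leave the other wares where they are.

Things in the scene. Friction and masses are not known exactly. Their poses are not given: they have to be found in the camera images.
- drawer (a joint): How far the shallow drawer has been pushed in, in m: 0 = pulled out as far as it goes (its inner floor just clear of the cabinet), 0.262 = fully shut against its stop. It slides straight along the drawer floor's x axis, takes about 4 N to move plus light damping (12 N per m/s), and stays where it is left; no spring.
- drawer_floor (a point): Centre of the top of the drawer's flat plywood floor, 20 mm above the table; moves with the drawer. x points into the cabinet (the way it shuts), y along its width, z up. Inner floor 260 mm (x) by 380 mm (y); side and back walls 8 mm thick, 30 mm high; at the robot's side a front panel 15 mm thick, 428 mm wide, its top 72 mm above the floor.
- drawer_front (a point): Centre of the outer face of the brass pull (solid bar 80 mm wide, 18 mm high, standing 12 mm out of the drawer's front panel), facing the robot, 56 mm above the table, 157 mm towards the robot from the drawer floor's centre. A good place to push the drawer shut. Axes as the drawer floor's.
- cabinet_front (a point): Low wooden one-drawer cabinet, 320 mm deep (x), 430 mm wide (y), 100 mm high, fixed on the table; its place and yaw vary. This point: middle of the upper edge of its front face, facing the robot; x points away from the robot. The opening's upper edge is 66 mm above the drawer floor: one layer of holders passes under. A fixed 150 mm plate, 18 mm high, lies on its far half.
- bowl: Small white ceramic bowl, 72 mm across the rim and 48 mm high, 250 g, standing on the drawer floor; stays in the drawer. Origin: centre of its underside.
- glass_bowl: Bystander: clear glass bowl, 150 mm across, 65 mm high, on the table. Origin: centre of its underside.
- candlestick: Bystander: brass candlestick, 84 mm foot, 110 mm high, on the table. Origin: centre of its underside.
- toast_rack: Bystander: copper wire toast rack, 70 by 150 mm, 88 mm high, on the table. Origin: centre of its underside.
- jar: Bystander: amber glass jar, 72 mm across, 100 mm high, on the table. Origin: centre of its underside.
- holder0: Turned wooden tealight holder, a plain upright cylinder 60 mm in diameter and 45 mm high, about 90 g, one of five alike. At the start it stands on the drawer floor in the heap. Origin: centre of its underside; z is its upright axis.
- holder1: Turned wooden tealight holder, a plain upright cylinder 60 mm in diameter and 45 mm high, about 90 g, one of five alike. At the start it stands on the drawer floor in the heap. Origin: centre of its underside; z is its upright axis.
- holder2: Turned wooden tealight holder, a plain upright cylinder 60 mm in diameter and 45 mm high, about 90 g, one of five alike. At the start it stands on the drawer floor in the heap. Origin: centre of its underside; z is its upright axis.
- holder3: Turned wooden tealight holder, a plain upright cylinder 60 mm in diameter and 45 mm high, about 90 g, one of five alike. At the start it sits on top of the heap, its underside 45 mm above the drawer floor. Origin: centre of its underside; z is its upright axis.
- holder4: Turned wooden tealight holder, a plain upright cylinder 60 mm in diameter and 45 mm high, about 90 g, one of five alike. At the start it sits on top of the heap, its underside 45 mm above the drawer floor. Origin: centre of its underside; z is its upright axis.
Not all that is in view belongs to the job. What is shaped like the holder1 but pink or red is not meant.

How it is judged:
By the outcome, as a careful person would: the job done as asked, in the order asked, and still so for the second after the job is handed in, with the robot touching nothing.
It also fails if it takes over 72 s, if anything falls off the work surface, if the arm or the gripper's body presses on something with over 40 N, if the wrist force passes 120 N, or if a joint passes its speed limit or range.

### The arm

A 6-joint arm with a two-finger parallel gripper is mounted at the origin on the work surface. World frame = base frame: x ahead of the robot, y to its left, z up, the work surface at z = 0. Lengths are in m, angles in rad, forces in N, time in s.
With the tool pointing down it reaches from about 0.35 to 0.775 m from the base axis. Payload 7.3 kg.
Tool frame: the origin (TCP) lies at the centre of the arm's flange, where the gripper is bolted on; the fingertips stand 178 mm ahead of it and the grasp point (between the pads) lies 159 mm ahead of it; z points along the fingers, y is the line along which they close (so a half turn about z gives the same grasp; the last joint's range is limited). The gripper opens to 92 mm and grips with 3 to 60 N. Pads are 19 mm wide; open, the fingers measure 130 mm over their backs; the gripper's body (75 mm by 190 mm) begins 47 mm behind the grasp point.
Start: joints at [-1.339, 0.342, 1.524, -0, 1.275, -0.146], TCP at [0.194, -0.488, 0.405] pointing down, gripper open.
Joint ranges: [-2.53, 2.53], [-0.77, 2.02], [0.04, 2.7], [-1, 4.14], [0.28, 2.66], [-3.11, 3.11]. Speed limits (rad/s): [2.57, 2.57, 3.14, 3.14, 3.14, 3.14].

### API

Orientations are given as [roll, pitch, yaw] about the fixed x, y, z axes, in that order (R = Rz(yaw) Ry(pitch) Rx(roll)).
In Python, from cell import telemetry, vision, ticket gives the robot as it stands.
- The arm moves only by the shell command python3 -m crank 'ROWS' [FORCE]. ROWS is JSON, a list of rows, each a list of 5 numbers: the gripper command: -1 is shut, 1 is fully open, values between are in proportion, then the shift along the tool's x, y, z in mm, then the turn about the tool's z in rad. In form: [[fingers, dx, dy, dz, roll], ...]. A call has 1 to 12 rows; each row is the pose to reach, as a shift and turn from the pose commanded when the call began, along the tool's axes at that moment; what a row does not reach only later rows make up. A row lasts 1/12 s, in which the tool goes at most 41.7 mm and 7.16 degrees, less where a joint would pass 70% of its speed; a pose out of reach is approached as far as the arm can. A call with a gripper value outside its range is refused whole. The fingers move at their own pace and stop on an object; FORCE is the grip in N (left out, the last holds). Time passes only in rows, so rows that repeat a pose let the fingers close. It gives the time, the measured TCP pose, the force, the opening and the grip force at its end, in the units of the state.
- telemetry.observe(): the state, without advancing time (a new reading comes with each control period).
- vision.read_camera(name): name is "scene" or "top" or "wrist"; returns (picture, depth): 480x640x3 uint8, red, green, blue; 480x640 float32, m along the optical axis (not along the pixel's ray), 0 where there is no reading.
- vision.get_calibration(name): a dict with "camera_matrix" (3x3 intrinsics, pixels), "rvec" (rotation vector, rad) and "tvec" (3), from world to camera coordinates, as OpenCV has them. Camera axes: x right, y down, z forward; pixel columns grow to the right and rows downward; lengths in m; the calibration is good to about 2 mm. The wrist camera is an equidistant fisheye: a pixel r from the principal point sees the ray r / f radians off the axis. A picture is of the moment at which its call begins: read the wrist's pose just before it. get_calibration takes no time and is no camera call; for the wrist camera it gives the pose at the moment of the call.
- ticket.hand_in(): hands the job in; it is judged then, once.
The state is a dict: "time": time; "qpos": joint angles; "qvel": joint speeds; "joint_efforts": joint torques, N m; "tool_pos": TCP position; "tool_rot": TCP orientation; "contact_force": force on the tool from outside, world axes, zero at the start; "torque": the same for the moment, N m; "opening": finger opening in m; "grip_force": force on a finger pad.
Only numpy, scipy, OpenCV 4.12 (cv2) and the standard library are available. Lean on these libraries where they do the work, as an engineer would, in place of code of your own. Each camera call takes 0.05 s, during which the arm holds its last target. There are 200 camera calls.

## Working session

There is one attempt and no reset: what is moved stays moved. The work goes in short steps, Python scripts to look and compute and a shell command to move; the robot and the scene stay as the last step left them, time stands still between calls to the robot, and variables do not carry over. Pictures are saved under pics/ and viewed, at most 10 in all, crops included, and the job is handed in when it is done.

```bash
ls; mkdir -p pics; cat > h.py <<'E'
import numpy as np, cv2
from cell import telemetry, vision, ticket
def cloud(name):
    c=vision.get_calibration(name); im,d=vision.read_camera(name)
    K=np.array(c['camera_matrix']);R,_=cv2.Rodrigues(np.array(c['rvec'],float));t=np.array(c['tvec'],float).ravel()
    v,u=np.mgrid[:480,:640]
    P=np.stack([(u-K[0,2])/K[0,0]*d,(v-K[1,2])/K[1,1]*d,d],-1)
    return im,d,(P-t)@R
E
python3 - <<'E'
from h import *
for n in ('top','scene'):
    im,d,W=cloud(n); np.savez(f'/tmp/{n}.npz',im=im,d=d,W=W)
    cv2.imwrite(f'pics/{n}0.png',im[...,::-1])
    c=vision.get_calibration(n);R,_=cv2.Rodrigues(np.array(c['rvec'],float));print(n,-R.T@np.array(c['tvec']).ravel(),c['camera_matrix'])
s=telemetry.observe();print(s)
E
```

```text
pics
top [0.4090169  0.00919726 1.50267886] [[512.88407546   0.         319.65301886]
 [  0.         512.88407546 239.29923788]
 [  0.           0.           1.        ]]
scene [0.90289134 0.37654915 0.91672108] [[440.48990913   0.         312.32015086]
 [  0.         440.48990913 235.3871673 ]
 [  0.           0.           1.        ]]
{'time': 0.1, 'qpos': array([-1.33900473e+00,  3.42616729e-01,  1.52490756e+00, -2.68163254e-05,
        1.27540554e+00, -1.46035935e-01]), 'qvel': array([ 0.00112197, -0.00180429, -0.00370001,  0.00042733, -0.00138923,
        0.00056632]), 'joint_efforts': array([ 1.76458303e-03, -4.32003450e+01, -2.44694209e+01,  7.17797340e-02,
        5.26439014e-02, -5.60283740e-05]), 'tool_pos': array([ 0.19364463, -0.48784911,  0.40413802]), 'tool_rot': array([-3.14026598e+00, -1.69211428e-04,  3.77835245e-01]), 'contact_force': array([-0.5372602 , -0.02653069, -1.06542177]), 'torque': array([-0.00877119, -0.02115549,  0.02757197]), 'grip_force': 0.0, 'opening': 0.09163743375060523}
```

View pics/top0.png

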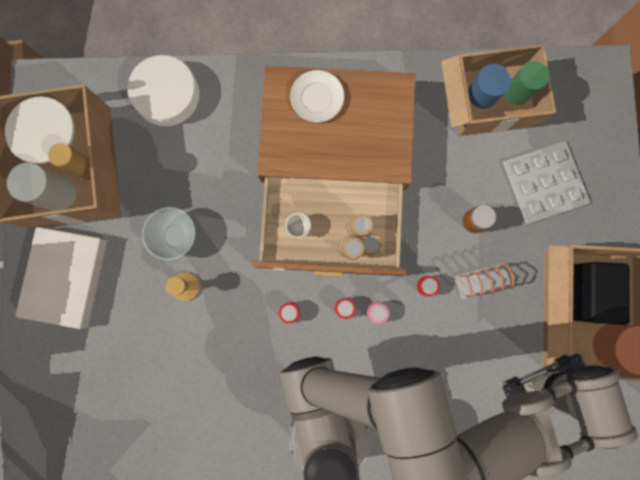

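View pics/scene0.png

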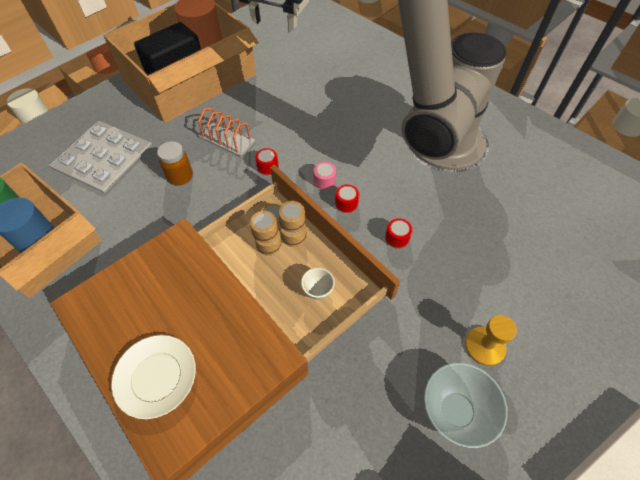

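The top view shows the cabinet at columns 258–415, rows 66–180, with the open drawer below it. The bowl is at (298,225). Two stacked holders are at (361,226) and (353,246), with a third lower one showing at (372,243). The red and pink cylinders in front are not part of the job.

```bash
python3 - <<'E'
from h import *
z=np.load('/tmp/top.npz');W=z['W'];im=z['im'];u0,v0=250,55
Z=W[...,2]
m=np.zeros(Z.shape,bool);m[60:185,250:420]=1
c=m&(abs(Z-.1)<.012)
r=cv2.minAreaRect(W[c][:,:2].astype(np.float32));print('cab',r,cv2.boxPoints(r))
# refine yaw: front edge row per column
f=[(W[v,u,0],W[v,u,1]) for u in range(265,408,3) for v in [max(np.where(c[:,u])[0])]]
f=np.array(f);p=np.polyfit(f[:,1],f[:,0],1);print('front edge x=a*y+b',p,'yaw',-np.arctan(p[0]))
m[:]=0;m[262:278,250:412]=1
c=m&(abs(Z-.092)<.01)
r=cv2.minAreaRect(W[c][:,:2].astype(np.float32));print('panel',r)
zs=np.load('/tmp/scene.npz');V=zs['W']
# tops
for nm,A,I in(('top',W,im),('scene',V,zs['im'])):
  inb=(A[...,0]>.43)&(A[...,0]<.70)&(A[...,1]>-.2)&(A[...,1]<.16)
  for lo,hi in((.103,.118),(.058,.073)):
    mk=(inb&(A[...,2]>lo)&(A[...,2]<hi)).astype(np.uint8)
    n,l,s,ce=cv2.connectedComponentsWithStats(mk)
    for k in range(1,n):
        if s[k,4]>25:
            q=A[l==k];print(nm,lo,s[k],q.mean(0).round(4),q.min(0).round(3),q.max(0).round(3))
E
python3 - <<'E'
import cv2
a=cv2.imread('pics/top0.png')[170:280,240:420];cv2.imwrite('pics/c1.png',cv2.resize(a,None,fx=4,fy=4,interpolation=cv2.INTER_CUBIC))
E
```

```text
cab ((0.8816965222358704, -0.04248352348804474), (0.43128255009651184, 0.32291507720947266), 85.4764175415039) [[ 0.7037344  -0.24471901]
 [ 1.0256437  -0.27018714]
 [ 1.0596586   0.15975197]
 [ 0.73774934  0.18522009]]
front edge x=a*y+b [0.07886957 0.72457385] yaw -0.07870664520705391
panel ((0.4747294485569, -0.009693965315818787), (0.4287912845611572, 0.015388048253953457), 85.4964599609375)
top 0.103 [351 214  22  22 359] [ 0.5912 -0.1034  0.1091] [ 0.562 -0.133  0.103] [ 0.621 -0.074  0.117]
top 0.103 [343 237  22  22 362] [ 0.5275 -0.0785  0.1092] [ 0.499 -0.108  0.103] [ 0.558 -0.051  0.116]
top 0.058 [285 213  25  25 147] [0.6005 0.0761 0.0654] [0.565 0.041 0.058] [0.634 0.109 0.073]
top 0.058 [347 217  11  20  57] [ 0.5903 -0.0753  0.0637] [ 0.564 -0.093  0.058] [ 0.62  -0.066  0.071]
top 0.058 [361 233  21  22 307] [ 0.5429 -0.1339  0.0641] [ 0.513 -0.161  0.058] [ 0.572 -0.104  0.072]
top 0.058 [339 236  13  20  65] [ 0.5439 -0.0516  0.0639] [ 0.512 -0.076  0.058] [ 0.565 -0.042  0.071]
top 0.058 [314 271  33   6 124] [ 0.4617 -0.0103  0.0635] [ 0.453 -0.059  0.058] [0.469 0.03  0.072]
scene 0.103 [279 201  26  24 485] [ 0.5322 -0.0743  0.1105] [ 0.5   -0.106  0.103] [ 0.56  -0.047  0.117]
scene 0.103 [250 211  27  24 495] [ 0.5954 -0.0998  0.1106] [ 0.564 -0.131  0.103] [ 0.623 -0.072  0.115]
scene 0.058 [276 178 104 100 366] [ 0.4843 -0.0072  0.0655] [ 0.468 -0.199  0.058] [0.498 0.16  0.073]
scene 0.058 [261 204  20  21 168] [ 0.5387 -0.1358  0.0659] [ 0.516 -0.159  0.058] [ 0.558 -0.102  0.07 ]
scene 0.058 [255 224  51  24 368] [ 0.5739 -0.0653  0.0656] [ 0.514 -0.104  0.058] [ 0.625 -0.038  0.073]
scene 0.058 [302 268  33  31 292] [0.5977 0.0726 0.0663] [0.566 0.04  0.058] [0.636 0.111 0.072]
```

View pics/c1.png

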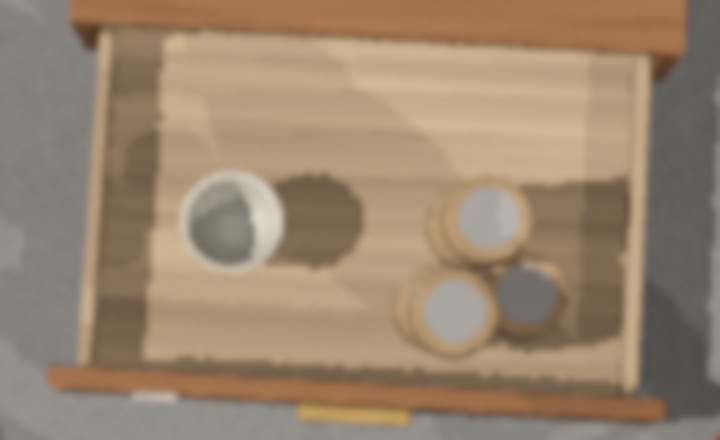

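The crop confirms three lower holders and two on top. I'm using a drawer frame with yaw −0.079 and centre (0.612, −0.0205). Planned targets (x', y'):
- **Top holders:** A goes to (.075, .11) and B to (−.093, .035).
- **Lower holders:** D goes to (.07, −.06), C to (−.035, −.15), and E stays.

First I align the tool and move over A.

```bash
cat > where.py <<'E'
from h import *
import sys
s=telemetry.observe();p=s['tool_pos'];e=np.array([np.cos(-.0787),np.sin(-.0787)]);n=np.array([-e[1],e[0]]);r=p[:2]-[.6118,-.0205]
print('t',round(s['time'],2),'drawer xy mm',(1e3*np.array([r@e,r@n])).round(1),'grasp z',round((p[2]-.159)*1e3,1),'rot',s['tool_rot'].round(3),'F',s['contact_force'].round(1),'open',round(s['opening']*1e3,1),'grip',round(s['grip_force'],1))
E
python3 -m crank '[[1,513,-210,0,0.457],[1,513,-210,0,0.457],[1,513,-210,0,0.457],[1,513,-210,0,0.457],[1,513,-210,0,0.457],[1,513,-210,0,0.457],[1,513,-210,0,0.457],[1,513,-210,0,0.457],[1,513,-210,0,0.457],[1,513,-210,0,0.457],[1,513,-210,0,0.457],[1,513,-210,0,0.457]]' 12
python3 -m crank '[[1,0,0,0,0],[1,0,0,0,0]]'; python3 where.py
```

```text
time: 1.1
tool_pos: [0.5454, -0.1488, 0.4044]
tool_rot: [-3.142, 0.001, -0.079]
contact_force: [1.3, -1.1, 0.4]
opening: 0.0917
grip_force: 0.0
time: 1.27
tool_pos: [0.5453, -0.1487, 0.4038]
tool_rot: [-3.141, 0.001, -0.075]
contact_force: [-0.2, 0.3, -0.6]
opening: 0.0921
grip_force: 0.0
t 1.27 drawer xy mm [ -56.2 -133.1] grasp z 244.8 rot [-3.141e+00  1.000e-03 -7.500e-02] F [-0.2  0.3 -0.6] open 92.1 grip 0.0
```

```bash
python3 -m crank '[[1,30,-35,0,0],[1,44,-51,0,0],[1,44,-51,30,0],[1,44,-51,65,0],[1,44,-51,100,0],[1,44,-51,130,0],[1,44,-51,145,0],[1,44,-51,145,0],[-1,44,-51,145,0],[-1,44,-51,145,0],[-1,44,-51,145,0],[-1,44,-51,145,0]]' 12
python3 -m crank '[[-1,0,0,0,0],[-1,0,0,0,0],[-1,0,0,0,0]]' 12; python3 where.py
```

```text
time: 2.27
tool_pos: [0.5924, -0.1036, 0.2614]
tool_rot: [3.141, -0.003, -0.08]
contact_force: [0.0, -1.1, 0.7]
opening: 0.07
grip_force: 0.0
time: 2.52
tool_pos: [0.5923, -0.1033, 0.2607]
tool_rot: [3.141, -0.002, -0.079]
contact_force: [-1.2, -0.3, 5.8]
opening: 0.0598
grip_force: 12.0
t 2.52 drawer xy mm [-12.9 -84.1] grasp z 101.7 rot [ 3.141e+00 -2.000e-03 -7.900e-02] F [-1.2 -0.3  5.8] open 59.8 grip 12.0
```

```bash
python3 -m crank '[[-1,0,0,-15,0],[-1,0,0,-40,0],[-1,10,-20,-60,0],[-1,20,-50,-60,0],[-1,33,-85,-60,0],[-1,45,-120,-60,0],[-1,58,-155,-60,0],[-1,70,-185,-60,0],[-1,78,-205,-55,0],[-1,81,-212,-40,0],[-1,81,-212,-20,0],[-1,81,-212,0,0]]' 12
python3 -m crank '[[-1,0,0,15,0],[-1,0,0,28,0],[-1,0,0,36,0],[-1,0,0,41,0],[-1,0,0,44,0],[-1,0,0,44,0]]'; python3 where.py
```

```text
time: 3.52
tool_pos: [0.6894, 0.102, 0.258]
tool_rot: [3.141, 0.001, -0.078]
contact_force: [0.3, -0.6, -1.4]
opening: 0.0598
grip_force: 12.0
time: 4.02
tool_pos: [0.6899, 0.1013, 0.2163]
tool_rot: [3.141, -0.001, -0.079]
contact_force: [0.5, 0.1, -0.5]
opening: 0.0594
grip_force: 12.0
t 4.02 drawer xy mm [ 68.2 127.6] grasp z 57.3 rot [ 3.141e+00 -1.000e-03 -7.900e-02] F [ 0.5  0.1 -0.5] open 59.4 grip 12.0
```

```bash
python3 -m crank '[[-1,0,0,2,0],[-1,0,0,2,0],[0.5,0,0,2,0],[0.5,0,0,2,0],[0.5,0,0,2,0],[0.5,0,0,-15,0],[0.5,0,0,-50,0],[0.5,0,0,-90,0],[0.8,-30,40,-110,0],[1,-60,80,-110,0],[1,-90,120,-110,0],[1,-120,155,-110,0]]' 12
python3 where.py
python3 -m crank '[[1,-15,20,0,0],[1,-25,34,0,0],[1,-25,34,0,0],[1,-25,34,20,0],[1,-25,34,45,0],[1,-25,34,60,0],[1,-25,34,64,0],[1,-25,34,64,0],[-1,-25,34,64,0],[-1,-25,34,64,0],[-1,-25,34,64,0],[-1,-25,34,64,0]]' 12
python3 -m crank '[[-1,0,0,0,0],[-1,0,0,0,0],[-1,0,0,0,0]]' 12; python3 where.py
```

```text
time: 5.02
tool_pos: [0.5789, -0.0208, 0.3261]
tool_rot: [3.141, -0.002, -0.078]
contact_force: [0.3, -0.6, 0.5]
opening: 0.0897
grip_force: 0.0
t 5.02 drawer xy mm [-32.8  -2.9] grasp z 167.1 rot [ 3.141e+00 -2.000e-03 -7.800e-02] F [ 0.3 -0.6  0.5] open 89.7 grip 0.0
time: 6.02
tool_pos: [0.5526, -0.0512, 0.2605]
tool_rot: [-3.141, 0.002, -0.078]
contact_force: [0.2, -0.8, 0.2]
opening: 0.0696
grip_force: 0.3
time: 6.27
tool_pos: [0.5527, -0.0516, 0.2611]
tool_rot: [-3.142, 0.0, -0.079]
contact_force: [1.4, -0.2, -0.7]
opening: 0.05
grip_force: 0.3
t 6.27 drawer xy mm [-56.5 -35.7] grasp z 102.1 rot [-3.142  0.    -0.079] F [ 1.4 -0.2 -0.7] open 50.0 grip 0.3
```

```bash
python3 - <<'E'
from h import *
im,d,W=cloud('scene');im2,_=vision.read_camera('wrist')
a=cv2.resize(im[150:330,180:420],None,fx=1.65,fy=1.65);b=cv2.resize(im2,(400,300))
o=np.zeros((300,800,3),np.uint8);o[:297,:396]=a;o[:,400:]=b
cv2.imwrite('pics/c2.png',o[...,::-1])
E
```

```text
(no output)
```

View pics/c2.png

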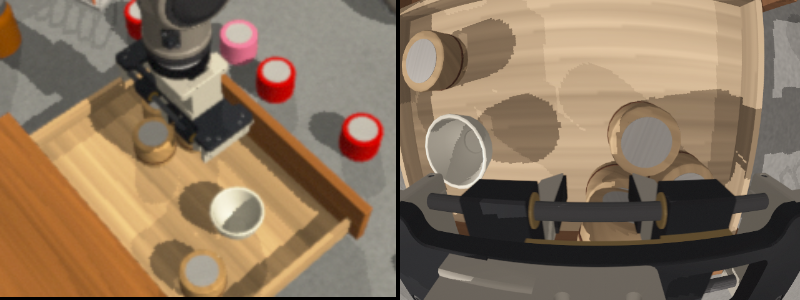

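The scene and wrist views show holder A placed next to the bowl. The gripper closed short of B because the move hadn't finished. I'll lift and re-measure.

```bash
python3 -m crank '[[0,0,0,-20,0],[0,0,0,-50,0],[0.5,0,0,-90,0],[1,0,0,-130,0],[1,-20,-40,-150,0],[1,-60,-80,-150,0],[1,-90,-120,-150,0],[1,-120,-160,-150,0],[1,-150,-200,-150,0],[1,-180,-240,-150,0],[1,-200,-260,-150,0],[1,-200,-260,-150,0]]' 12
cat > meas.py <<'E'
from h import *
import sys
im,d,W=cloud('top')
e=np.array([np.cos(-.0787),np.sin(-.0787)]);n=np.array([-e[1],e[0]])
for nm in ('top','scene'):
  if nm=='scene': im,d,W=cloud('scene')
  q=W[...,:2]-[.6118,-.0205];x=q@e;y=q@n;z=W[...,2]
  inb=(x>-.12)&(x<.115)&(abs(y)<.182)
  for lo,hi in((.1,.125),(.056,.074)):
    l0=cv2.morphologyEx((inb&(z>lo)&(z<hi)).astype(np.uint8),cv2.MORPH_OPEN,np.ones((2,2),np.uint8))
    N,l,s,c=cv2.connectedComponentsWithStats(l0)
    for k in range(1,N):
        if s[k,4]>25:
            g=l==k;print(nm,lo,'area',s[k,4],'px',c[k].round(),'mean',(1e3*np.array([x[g].mean(),y[g].mean()])).round(1),'x',(1e3*np.percentile(x[g],[1,99])).round(),'y',(1e3*np.percentile(y[g],[1,99])).round(),'z',np.median(z[g]).round(4))
  if nm=='top':
    v=np.where((abs(z-.092)<.01)&(x<-.1)&(x>-.2)&(abs(y)<.2));print('panel x',x[v].min().round(4),np.median(x[v]).round(4))
    a=cv2.resize(im[170:280,240:420],None,fx=4,fy=4,interpolation=cv2.INTER_CUBIC)
    if len(sys.argv)>1: cv2.imwrite('pics/'+sys.argv[1],a[...,::-1])
E
python3 meas.py c3.png; python3 where.py
```

```text
time: 7.37
tool_pos: [0.3721, 0.2244, 0.4116]
tool_rot: [-3.141, -0.0, -0.08]
contact_force: [0.9, 1.4, 0.7]
opening: 0.0918
grip_force: 0.0
top 0.1 area 307 px [349. 252.] mean [-93.6 -53. ] x [-120.  -66.] y [-88. -21.] z 0.1175
top 0.056 area 335 px [288. 201.] mean [ 46.1 122.8] x [22. 76.] y [ 97. 152.] z 0.0631
top 0.056 area 101 px [296. 227.] mean [-28.1  97.6] x [-204.   -5.] y [ 14. 125.] z 0.061
top 0.056 area 692 px [365. 242.] mean [-56.5 -99. ] x [-106.   -5.] y [-151.  -51.] z 0.0635
top 0.056 area 29 px [302. 242.] mean [-68.7  75.8] x [-167.  -51.] y [27. 96.] z 0.0207
panel x -0.1616 -0.1538
scene 0.1 area 64 px [296. 206.] mean [-88.5 -59.1] x [-126.  -69.] y [-78. -46.] z 0.124
scene 0.1 area 305 px [301. 219.] mean [-79.4 -30.1] x [-144.  -58.] y [-77. -15.] z 0.1145
scene 0.056 area 1035 px [279. 224.] mean [-48.9 -78.3] x [-99.   2.] y [-137.  -24.] z 0.0656
scene 0.056 area 309 px [324. 277.] mean [-39.3  93.2] x [-83.  -0.] y [ 64. 130.] z 0.0629
scene 0.056 area 642 px [303. 316.] mean [ 54.  132.9] x [21. 81.] y [104. 157.] z 0.0657
t 7.47 drawer xy mm [-260.1  227.5] grasp z 252.7 rot [-3.14e+00  1.00e-03 -7.20e-02] F [1.6 0.4 0.2] open 91.5 grip 0.0
```

View pics/c3.png

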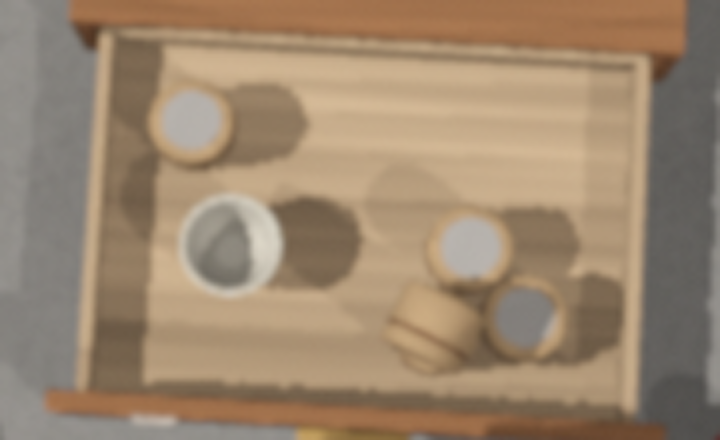

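The crop shows the drawer pulled about 18 mm further out. B is tipped onto E, lying against the front panel at crop pixel (435,325). A, the bowl, C and D are standing.

```bash
sed -i 's/\.6118,-\.0205/.5939,-.0191/' meas.py where.py; sed -i "s/(x<-.1)&(x>-.2)/(x<-.125)\&(x>-.16)/" meas.py
python3 - <<'E'
from h import *
im,d,W=cloud('scene')
np.savez('/tmp/s.npz',im=im,W=W)
cv2.imwrite('pics/c4.png',cv2.resize(im[165:285,220:380],None,fx=5,fy=5,interpolation=cv2.INTER_CUBIC)[...,::-1])
E
python3 meas.py
```

```text
top 0.1 area 307 px [349. 252.] mean [-75.5 -53. ] x [-102.  -48.] y [-88. -21.] z 0.1178
top 0.056 area 332 px [288. 201.] mean [ 63.8 123. ] x [39. 94.] y [ 97. 152.] z 0.0632
top 0.056 area 51 px [295. 223.] mean [ 2.  99.3] x [-97.  13.] y [ 43. 123.] z 0.0589
top 0.056 area 693 px [365. 242.] mean [-38.4 -99.1] x [-87.  13.] y [-151.  -50.] z 0.0636
top 0.056 area 97 px [298. 237.] mean [-32.7  90.8] x [-53.   1.] y [ 58. 125.] z 0.0589
panel x -0.1438 -0.1361
scene 0.1 area 369 px [301. 216.] mean [-64.3 -36.4] x [-126.  -41.] y [-75. -16.] z 0.1172
scene 0.056 area 1035 px [279. 224.] mean [-31.7 -79.9] x [-81.  19.] y [-136.  -25.] z 0.0658
scene 0.056 area 313 px [324. 277.] mean [-22.1  92.5] x [-64.  17.] y [ 64. 129.] z 0.0626
scene 0.056 area 638 px [303. 316.] mean [ 73.2 134.9] x [ 40. 100.] y [105. 158.] z 0.0658
```

View pics/c4.png

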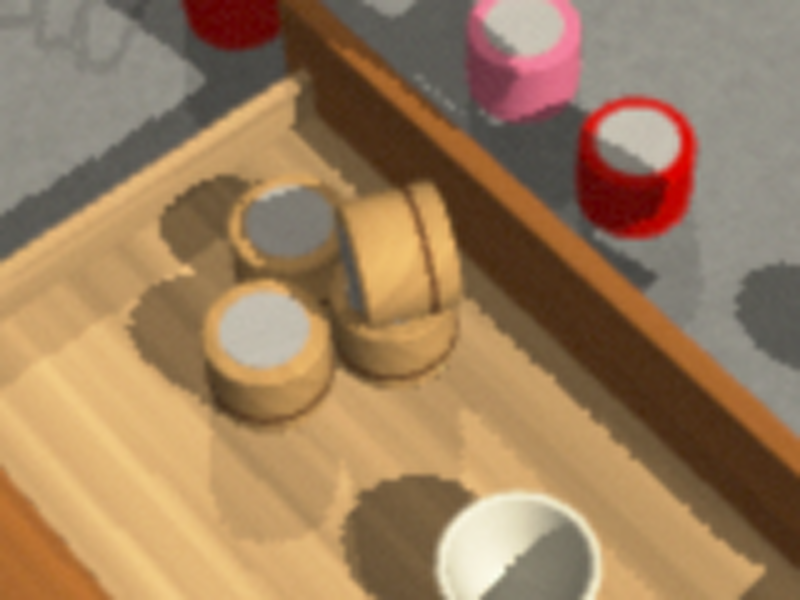

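B lies on its side on top of E, with its base ring pointing towards −x', +y'. I'll fit its pose by least squares.

```bash
cat > fit.py <<'E'
from h import *
from scipy.optimize import least_squares
e=np.array([np.cos(-.0787),np.sin(-.0787)]);n=np.array([-e[1],e[0]])
def dr(W):
    q=W[...,:2]-[.5939,-.0191];return np.stack([q@e,q@n,W[...,2]],-1)
P=[]
for nm in('top','scene'):
    D=dr(cloud(nm)[2]);m=(D[...,2]>.074)&(D[...,2]<.16)&(D[...,0]>-.118)&(D[...,0]<-.02)&(D[...,1]>-.11)&(D[...,1]<.01);P.append(D[m])
P=np.vstack(P);print(len(P),P.mean(0))
def res(p):
    c,a,t=p[:3],p[3],p[4];ax=np.array([np.cos(a)*np.cos(t),np.sin(a)*np.cos(t),np.sin(t)])
    v=P-c;s=v@ax;r=np.linalg.norm(v-np.outer(s,ax),axis=1)
    dx=np.stack([r-.03,abs(s)-.0225]);return np.where(dx.max(0)<0,dx.max(0),np.linalg.norm(np.maximum(dx,0),axis=0))
for a0 in(2.6,2.0,3.1):
    f=least_squares(res,[-.075,-.055,.095,a0,0],loss='soft_l1',f_scale=.003);print(f.x.round(4),f.cost,abs(res(f.x)).mean())
E
python3 fit.py
```

```text
951 [-0.06718821 -0.04334357  0.11457479]
[-7.0400e-02 -4.9500e-02  9.5000e-02  2.7261e+00 -1.4000e-03] 0.0015088195622924472 0.0014984745375917177
[-7.0400e-02 -4.9500e-02  9.5000e-02  2.7276e+00  4.0000e-04] 0.001509007005983393 0.0014976761400411764
[-7.0400e-02 -4.9500e-02  9.5000e-02  2.7261e+00 -1.4000e-03] 0.0015088195622936942 0.0014984744616834157
```

The fit is clean: B's centre is (−70, −49.5), z = .095, lying flat with its base towards 156°.

1. Grip it across its diameter near the base.
2. Pivot it by lowering its top end onto the rim of D.
3. Set it down upright on clear floor.

```bash
python3 -m crank '[[1,163,273,0,-2.726],[1,163,273,0,-2.726],[1,163,273,0,-2.726],[1,163,273,0,-2.726],[1,163,273,0,-2.726],[1,163,273,0,-2.726],[1,163,273,0,-2.726],[1,163,273,0,-2.726],[1,163,273,0,-2.726],[1,163,273,0,-2.726],[1,163,273,0,-2.726],[1,163,273,0,-2.726]]' 12 >/dev/null
python3 -m crank '[[1,0,0,0,-1.226],[1,0,0,0,-1.226],[1,0,0,0,-1.226],[1,0,0,0,-1.226],[1,0,0,0,-1.226],[1,0,0,0,-1.226],[1,0,0,0,-1.226],[1,0,0,0,-1.226],[1,0,0,0,-1.226],[1,0,0,0,-1.226],[1,0,0,0,-1.226],[1,0,0,0,-1.226]]' 12 >/dev/null; python3 where.py
```

```text
t 9.72 drawer xy mm [-75.5 -50.3] grasp z 252.2 rot [-3.141 -0.     2.518] F [-0.6 -0.2  0.9] open 91.8 grip 0.0
```

```bash
python3 -m crank '[[1,6,2,0,-0.125],[1,6,2,0,-0.129],[1,6,2,35,-0.129],[1,6,2,70,-0.129],[1,6,2,105,-0.129],[1,6,2,130,-0.129],[1,6,2,148,-0.129],[1,6,2,156,-0.129],[1,6,2,156,-0.129],[1,6,2,156,-0.129]]' 12 >/dev/null; python3 where.py
python3 -m crank '[[-1,0,0,0,0],[-1,0,0,0,0],[-1,0,0,0,0],[-1,0,0,0,0],[-1,0,0,0,0],[-1,0,0,0,0],[-1,0,0,0,0]]' 10 >/dev/null; python3 where.py
```

```text
t 10.55 drawer xy mm [-79.3 -44.4] grasp z 96.9 rot [3.142e+00 1.000e-03 2.650e+00] F [-0.8 -0.4  0. ] open 91.7 grip 0.0
t 11.13 drawer xy mm [-79.6 -44. ] grasp z 96.8 rot [-3.142e+00  1.000e-03  2.652e+00] F [-1.2 -0.5  3.5] open 59.5 grip 10.0
```

```bash
python3 -m crank '[[-1,0,0,-15,0],[-1,0,0,-40,0],[-1,0,0,-60,0.1],[-1,-10,10,-60,0.21],[-1,-20,20,-60,0.32],[-1,-30,30,-60,0.43],[-1,-40,38,-60,0.54],[-1,-49,44,-60,0.65],[-1,-49,44,-60,0.76],[-1,-49,44,-60,0.87],[-1,-49,44,-60,0.98],[-1,-49,44,-60,1.08]]' 10 >/dev/null
python3 -m crank '[[-1,0,0,0,0.07],[-1,0,0,0,0.07],[-1,0,0,0,0.07]]' >/dev/null; python3 where.py
python3 - <<'E'
from h import *
im,d,W=cloud('scene')
a=cv2.resize(im[120:300,200:440],None,fx=2.5,fy=2.5,interpolation=cv2.INTER_CUBIC)
cv2.imwrite('pics/c5.png',a[...,::-1])
E
sed -i "s/print('panel.*/pass/" meas.py; grep -n pass meas.py; python3 meas.py | grep scene
```

```text
t 12.38 drawer xy mm [-17.3 -23.2] grasp z 156.1 rot [-3.141 -0.     1.504] F [-0.3 -0.3 -1.2] open 59.8 grip 10.0
16:    v=np.where((abs(z-.092)<.01)&(x<-.125)&(x>-.16)&(abs(y)<.2));pass
scene 0.056 area 27 px [272. 205.] mean [ -39.4 -110. ] x [-60.  10.] y [-140.  -34.] z 0.0664
scene 0.056 area 215 px [303. 227.] mean [-65.9 -29.8] x [-112.  232.] y [-58. 357.] z 0.0646
scene 0.056 area 141 px [274. 240.] mean [  2.  -54.9] x [-28.  18.] y [-74. -44.] z 0.0633
scene 0.056 area 312 px [325. 277.] mean [-21.1  94.2] x [-63.  18.] y [ 63. 130.] z 0.0625
scene 0.056 area 642 px [303. 316.] mean [ 74.1 135.7] x [ 41. 101.] y [105. 158.] z 0.0659
```

View pics/c5.png

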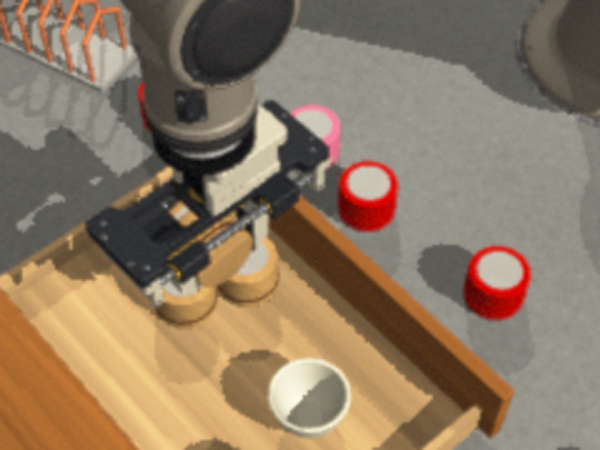

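B is held with its base towards +y'. I'll shift +12 mm in x' to clear E, then lower so D's rim tips it.

```bash
python3 -m crank '[[-1,-2,12,0,0],[-1,-2,12,25,0],[-1,-2,12,45,0],[-1,-2,12,55,0],[-1,-2,12,60,0],[-1,-2,12,64,0],[-1,-2,12,68,0],[-1,-2,12,71,0],[-1,-2,12,73,0],[-1,-2,12,75,0],[-1,-2,12,75,0]]' 10; python3 where.py
python3 -m crank '[[-1,0,0,-20,0],[-1,20,0,-40,0],[-1,30,0,-40,0],[-1,30,0,-40,0]]' 10; python3 where.py
python3 - <<'E'
from h import *
im,d,W=cloud('scene');im2,_=vision.read_camera('wrist')
o=np.hstack([cv2.resize(im[150:300,220:370],(400,400),interpolation=cv2.INTER_CUBIC),cv2.resize(im2[80:480,120:520],(400,400))])
cv2.imwrite('pics/c6.png',o[...,::-1])
E
```

```text
time: 13.45
tool_pos: [0.5872, -0.0426, 0.2425]
tool_rot: [3.139, -0.002, 1.503]
contact_force: [-1.4, 5.2, 6.3]
opening: 0.0596
grip_force: 10.0
t 13.45 drawer xy mm [ -4.8 -23.9] grasp z 83.5 rot [ 3.139e+00 -2.000e-03  1.503e+00] F [-1.4  5.2  6.3] open 59.6 grip 10.0
time: 13.78
tool_pos: [0.5892, -0.0121, 0.282]
tool_rot: [3.138, -0.0, 1.504]
contact_force: [-0.6, 0.0, -2.5]
opening: 0.06
grip_force: 10.0
t 13.78 drawer xy mm [-5.2  6.6] grasp z 123.0 rot [ 3.138 -0.     1.504] F [-0.6  0.  -2.5] open 60.0 grip 10.0
```

View pics/c6.png

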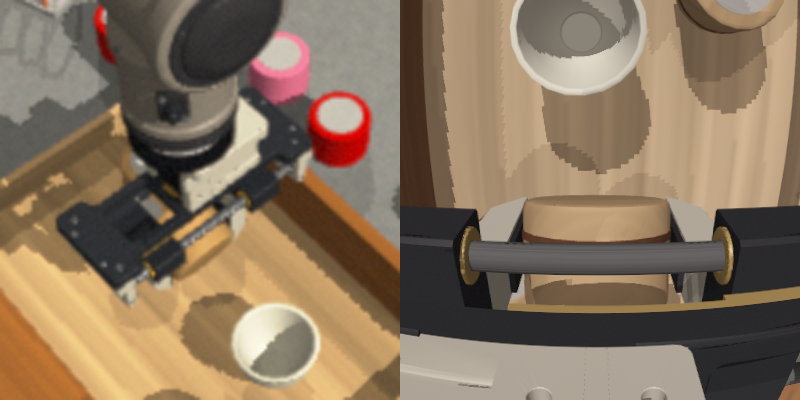

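B has tilted. Now I'll press its base edge on clear floor while drifting towards the base, to bring it upright.

```bash
python3 -m crank '[[-1,0,0,25,0],[-1,0,0,45,0],[-1,0,0,58,0],[-1,0,0,64,0],[-1,2,0,67,0],[-1,4,0,70,0],[-1,6,0,73,0],[-1,8,0,75,0],[-1,10,0,77,0],[-1,10,0,79,0],[-1,10,0,79,0]]' 10; python3 where.py
python3 - <<'E'
from h import *
im2,_=vision.read_camera('wrist')
cv2.imwrite('pics/c7.png',im2[80:480,120:520][...,::-1])
E
```

```text
time: 14.8
tool_pos: [0.5905, -0.004, 0.2043]
tool_rot: [3.136, 0.001, 1.503]
contact_force: [-1.5, -1.2, 10.3]
opening: 0.0597
grip_force: 10.0
t 14.8 drawer xy mm [-4.6 14.8] grasp z 45.3 rot [3.136e+00 1.000e-03 1.503e+00] F [-1.5 -1.2 10.3] open 59.7 grip 10.0
```

View pics/c7.png

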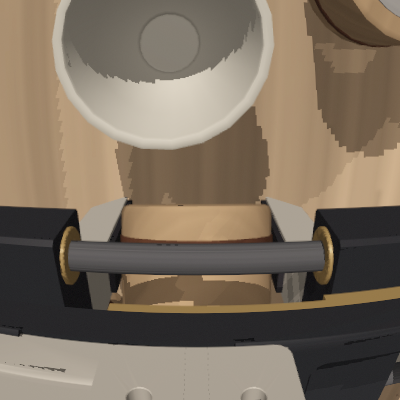

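```bash
python3 -m crank '[[0.5,0,0,-2,0],[0.5,0,0,-2,0],[0.5,0,0,-2,0],[0.7,0,0,-2,0],[0.7,0,0,-2,0],[0.7,0,0,-30,0],[1,0,0,-65,0],[1,0,0,-105,0],[1,0,0,-145,0],[1,-40,0,-175,0],[1,-80,0,-200,0],[1,-120,0,-200,0]]' 10 >/dev/null
python3 -m crank '[[1,-40,-40,0,0],[1,-80,-80,0,0],[1,-120,-120,0,0],[1,-130,-150,0,0],[1,-130,-180,0,0],[1,-130,-200,0,0],[1,-130,-200,0,0]]' >/dev/null; python3 where.py; python3 meas.py c8.png
```

```text
t 16.43 drawer xy mm [-208.1 -227. ] grasp z 240.3 rot [-3.137e+00 -2.000e-03  1.499e+00] F [-0.1 -0.1 -0.2] open 91.6 grip 0.0
top 0.056 area 339 px [288. 201.] mean [ 66.8 123.7] x [41. 95.] y [ 97. 152.] z 0.0629
top 0.056 area 99 px [295. 226.] mean [ -5.3 100.6] x [-46.  13.] y [ 60. 125.] z 0.0598
top 0.056 area 36 px [331. 221.] mean [7.4 0.2] x [-119.   18.] y [-12.  14.] z 0.071
top 0.056 area 687 px [365. 241.] mean [-37.3 -98.8] x [-86.  14.] y [-150.  -51.] z 0.0636
top 0.056 area 27 px [308. 236.] mean [-27.4  62.3] x [-43.  -9.] y [58. 71.] z 0.0215
top 0.056 area 66 px [332. 237.] mean [-30.8  -6.2] x [-36. -25.] y [-30.  14.] z 0.0635
top 0.056 area 350 px [350. 253.] mean [-72.4 -57.8] x [-99. -45.] y [-88. -31.] z 0.0634
scene 0.056 area 1357 px [283. 224.] mean [-39.6 -72.5] x [-94.  21.] y [-136.  -24.] z 0.0657
scene 0.056 area 193 px [289. 259.] mean [ 9.5 10.1] x [-32.  26.] y [-19.  20.] z 0.063
scene 0.056 area 313 px [324. 277.] mean [-21.3  92.1] x [-62.  19.] y [ 64. 129.] z 0.0629
scene 0.056 area 643 px [303. 317.] mean [ 74.3 134.5] x [ 41. 102.] y [105. 158.] z 0.066
```

View pics/c8.png

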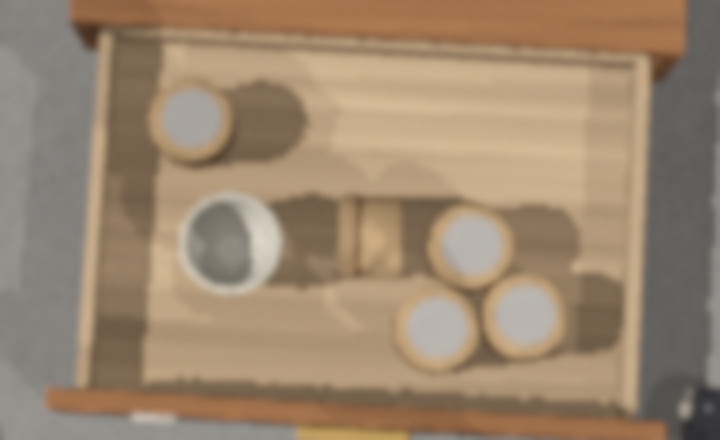

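No pictures are left. The last crop shows B still lying, with its base towards +y', and everything else upright. I'll re-fit B, re-grip it, and tip it over the fixed cabinet edge instead.

```bash
sed -i "s/m=(D.*;P.append/m=(D[...,2]>.0685)\&(D[...,2]<.1)\&(D[...,0]>-.05)\&(D[...,0]<.04)\&(D[...,1]>-.05)\&(D[...,1]<.045);P.append/; s/\[-.075,-.055,.095,a0,0\]/[-.006,-.008,.05,a0,0]/; s/(2.6,2.0,3.1)/(1.5,1.3)/" fit.py; python3 fit.py; python3 - <<'E'
from h import *
# cabinet front edge in drawer frame x'
D=cloud('top')[2];e=np.array([np.cos(-.0787),np.sin(-.0787)]);n=np.array([-e[1],e[0]])
q=D[...,:2]-[.5939,-.0191];x=q@e;y=q@n
m=(abs(D[...,2]-.1)<.012)&(x>.05)&(x<.3)&(abs(y)<.15)
for k in(-.1,-.05,0,.05,.1):
    g=m&(abs(y-k)<.02);print(k,np.percentile(x[g],[0,1,3]).round(4))
E
```

```text
641 [-0.00335024 -0.00312373  0.07634215]
[-0.0043 -0.0043  0.0502  1.6017  0.0068] 0.0013418045017474282 0.0017512811423890328
[-0.0043 -0.0042  0.0502  1.5959  0.0049] 0.0013421223465249668 0.0017482369843083766
-0.1 [0.1269 0.1284 0.1312]
-0.05 [0.1278 0.1286 0.1311]
0 [0.1275 0.1287 0.1317]
0.05 [0.1273 0.1292 0.1316]
0.1 [0.1282 0.1298 0.1321]
```

```bash
python3 -m crank '[[1,226,204,0,0],[1,226,204,0,0],[1,226,204,0,0],[1,226,204,0,0],[1,226,204,0,0],[1,226,204,0,0],[1,226,204,0,0],[1,226,204,0,0],[1,226,204,0,0],[1,226,204,0,0],[1,226,204,0,0],[1,226,204,0,0]]' 12 >/dev/null; python3 where.py
```

```text
t 17.68 drawer xy mm [-1.8  0.6] grasp z 240.9 rot [-3.141  0.     1.501] F [ 1.3  0.1 -0.7] open 91.7 grip 0.0
```

```bash
python3 -m crank '[[1,-2,-2,35,0],[1,-2,-2,70,0],[1,-2,-2,105,0],[1,-2,-2,140,0],[1,-2,-2,165,0],[1,-2,-2,180,0],[1,-2,-2,188,0],[1,-2,-2,190,0],[1,-2,-2,190,0]]' 12 >/dev/null; python3 where.py
python3 -m crank '[[-1,0,0,0,0],[-1,0,0,0,0],[-1,0,0,0,0],[-1,0,0,0,0],[-1,0,0,0,0],[-1,0,0,0,0],[-1,0,0,0,0]]' 15 >/dev/null; python3 where.py
python3 -m crank '[[-1,0,0,-15,0],[-1,0,0,-40,0],[-1,0,0,-70,0],[-1,0,0,-100,-0.1],[-1,0,0,-110,-0.21],[-1,0,0,-110,-0.32],[-1,0,0,-110,-0.43],[-1,0,0,-110,-0.54],[-1,0,0,-110,-0.65],[-1,0,0,-110,-0.76],[-1,0,0,-110,-0.87],[-1,0,0,-110,-0.98]]' 15 >/dev/null
python3 -m crank '[[-1,0,0,0,-0.11],[-1,0,0,0,-0.22],[-1,0,0,0,-0.33],[-1,0,0,0,-0.44],[-1,0,0,0,-0.55],[-1,0,0,0,-0.59],[-1,0,0,0,-0.59],[-1,0,0,0,-0.59]]' 15 >/dev/null; python3 where.py
```

```text
t 18.43 drawer xy mm [-3.3 -1.4] grasp z 51.4 rot [3.141 0.    1.501] F [-1.2  0.5 -0.2] open 92.0 grip 0.0
t 19.02 drawer xy mm [-3.4 -0.7] grasp z 51.3 rot [3.141 0.    1.502] F [-0.6  1.6  3.1] open 59.5 grip 15.0
t 20.68 drawer xy mm [-3.5 -0.7] grasp z 160.6 rot [-3.142e+00 -1.000e-03  3.071e+00] F [ 0.3 -0.  -1.2] open 59.8 grip 15.0
```

```bash
python3 -m crank '[[-1,-30,0,0,0],[-1,-60,0,0,0],[-1,-85,0,5,0],[-1,-105,0,15,0],[-1,-109,0,25,0],[-1,-109,0,25,0],[-1,-109,0,25,0]]' 15 >/dev/null; python3 where.py
python3 -m crank '[[-1,2,0,7,0],[-1,5,0,12,0],[-1,7,0,17,0],[-1,9,0,21,0],[-1,10,0,26,0],[-1,10,0,31,0],[-1,10,0,35,0],[-1,9,0,39,0],[-1,8,0,44,0],[-1,7,0,47,0],[-1,6,0,48,0],[-1,6,0,48,0]]' 15; python3 where.py
python3 - <<'E'
from h import *
np.save('/tmp/s2.npy',dict(im=cloud('scene')[0],W=cloud('scene')[2]),allow_pickle=True)
D=np.load('/tmp/s2.npy',allow_pickle=True).item();W=D['W']
e=np.array([np.cos(-.0787),np.sin(-.0787)]);n=np.array([-e[1],e[0]]);q=W[...,:2]-[.5939,-.0191];x=q@e;y=q@n
m=(abs(y)<.031)&(x>.03)&(x<.12)&(W[...,2]>.03)&(W[...,2]<.15)
h,_,_=np.histogram2d(W[...,2][m],x[m],bins=[np.arange(.03,.151,.01),np.arange(.03,.121,.01)]);print(h[::-1].astype(int))
E
```

```text
t 21.27 drawer xy mm [104.8   0.3] grasp z 134.5 rot [ 3.141 -0.004  3.071] F [ 0.2 -0.9 -0.1] open 59.6 grip 15.0
time: 22.27
tool_pos: [0.6933, -0.0268, 0.2465]
tool_rot: [-3.142, -0.0, 3.072]
contact_force: [-0.6, 0.0, -0.7]
opening: 0.0598
grip_force: 15.0
t 22.27 drawer xy mm [99.7  0.2] grasp z 87.5 rot [-3.142 -0.     3.072] F [-0.6  0.  -0.7] open 59.8 grip 15.0
[[ 0  0  0  0  0  0  0  0  0]
 [ 0  0  0  0  0  0  0  0  0]
 [ 0  0  0  0  0  0  2  0  0]
 [ 0  0  0  0  0 25 28 15  7]
 [ 0  0  0  0  0  0  0  0  1]
 [ 0  0  0  0  0  0  0  0  0]
 [ 0  0  0  0  0  0  0  0  0]
 [ 0  0  0  0  0  0  0  0  0]
 [ 0  0  0  0  0  0  0  0  0]
 [ 0  0  0  0  0  0  0  0  0]
 [ 0  0  0  0  0  0  0  0  0]
 [ 0  0  0  0  0  0  0  0  0]]
```

```bash
python3 -m crank '[[-1,15,0,0,0],[-1,35,0,0,0],[-1,52,0,0,0],[-1,55,-10,0,0],[-1,55,-10,0,0],[-1,55,-10,0,0]]' 15 >/dev/null; python3 where.py
python3 - <<'E'
from h import *
W=cloud('scene')[2]
e=np.array([np.cos(-.0787),np.sin(-.0787)]);n=np.array([-e[1],e[0]]);q=W[...,:2]-[.5939,-.0191];x=q@e-.045;y=q@n+.01
m=(abs(y)<.032)&(abs(x)<.05)&(W[...,2]>.025)&(W[...,2]<.13)
for a,b,c in sorted(zip(W[...,2][m],x[m],y[m]))[::-max(1,m.sum()//45)]: print(round(a,3),round(b,3),round(c,3),end=' | ')
E
```

```text
t 22.87 drawer xy mm [ 45.3 -10.9] grasp z 88.7 rot [-3.141e+00  2.000e-03  3.071e+00] F [ 0.4 -0.5 -0.9] open 59.4 grip 15.0
0.123 0.002 0.004 | 0.12 -0.013 -0.001 | 0.12 -0.013 0.008 | 0.119 0.015 0.006 | 0.119 -0.004 0.006 | 0.119 -0.005 0.004 | 0.118 0.001 0.005 | 0.118 -0.016 -0.003 | 0.118 0.027 0.005 | 0.118 0.013 -0.003 | 0.118 -0.011 0.004 | 0.117 0.024 -0.006 | 0.117 -0.011 0.001 | 0.117 0.014 0.002 | 0.116 0.012 0.006 | 0.116 0.024 0.008 | 0.116 0.024 -0.014 | 0.115 -0.016 -0.003 | 0.115 -0.013 0.005 | 0.115 -0.01 -0.002 | 0.114 -0.013 -0.006 | 0.114 -0.004 0.006 | 0.113 0.025 -0.017 | 0.112 0.027 -0.01 | 0.111 0.027 -0.014 | 0.109 0.028 0.001 | 0.107 0.026 -0.023 | 0.106 0.026 0.009 | 0.104 0.027 -0.022 | 0.103 0.027 0.006 | 0.102 0.027 0.002 | 0.101 0.027 -0.016 | 0.099 0.027 0.009 | 0.097 0.028 -0.005 | 0.096 0.027 0.001 | 0.095 0.027 -0.013 | 0.093 0.025 0.029 | 0.093 0.028 -0.006 | 0.092 0.028 -0.013 | 0.09 0.028 -0.017 | 0.088 0.027 0.017 | 0.087 0.027 -0.026 | 0.086 0.023 0.029 | 0.085 0.028 -0.011 | 0.082 0.027 0.013 | 0.08 0.027 0.009 | 0.08 0.026 0.022 | 0.079 0.024 0.026 | 0.076 0.028 0.005 | 0.075 0.028 -0.006 | 0.074 0.028 -0.01 | 0.071 0.027 -0.018 | 0.069 0.027 0.014 | 0.064 0.027 -0.009 | 0.025 0.011 0.007 |
```

B is upright now: its side face reads vertical. I'll set it down at (45, −11) and release.

```bash
python3 -m crank '[[-1,0,0,15,0],[-1,0,0,30,0],[-1,0,0,38,0],[-1,0,0,43,0],[-1,0,0,46,0],[-1,0,0,47,0],[-1,0,0,47,0]]' 15; 
python3 -m crank '[[-0.5,0,0,0,0],[0.5,0,0,0,0],[0.5,0,0,0,0],[0.5,0,0,0,0],[0.5,0,0,-15,0],[0.6,0,0,-50,0],[1,0,0,-90,0],[1,0,0,-130,0],[1,40,0,-150,0],[1,80,0,-150,0],[1,120,-20,-150,0],[1,160,-60,-150,0]]' 15 >/dev/null
python3 -m crank '[[1,40,-40,0,0],[1,80,-80,0,0],[1,115,-120,0,0],[1,130,-150,0,0],[1,130,-150,0,0]]' >/dev/null
python3 where.py; python3 meas.py
```

```text
time: 23.5
tool_pos: [0.6394, -0.0328, 0.2037]
tool_rot: [-3.141, 0.007, 3.073]
contact_force: [-2.2, 1.3, 17.8]
opening: 0.0597
grip_force: 15.0
t 24.92 drawer xy mm [-231.7 -211.3] grasp z 191.0 rot [-3.141 -0.     3.072] F [ 0.7  0.  -0.1] open 91.2 grip 0.0
top 0.056 area 338 px [288. 200.] mean [ 67.6 123.4] x [42. 97.] y [ 98. 152.] z 0.0632
top 0.056 area 67 px [328. 211.] mean [42.1  8.1] x [25. 65.] y [-0. 15.] z 0.07
top 0.056 area 50 px [344. 211.] mean [ 46.7 -37.9] x [26. 73.] y [-44. -32.] z 0.0611
top 0.056 area 67 px [291. 226.] mean [ -5.6 112.6] x [-40.  15.] y [ 87. 125.] z 0.0591
top 0.056 area 56 px [307. 230.] mean [-13.3  66.7] x [-45.  13.] y [58. 81.] z 0.0613
top 0.056 area 693 px [365. 241.] mean [-35.1 -99.3] x [-84.  14.] y [-150.  -53.] z 0.0638
top 0.056 area 331 px [350. 253.] mean [-71.7 -58.7] x [-98. -44.] y [-88. -31.] z 0.0632
scene 0.056 area 1358 px [283. 224.] mean [-38.7 -72.2] x [-93.  22.] y [-135.  -24.] z 0.0657
scene 0.056 area 191 px [273. 272.] mean [55.1 11.1] x [18. 73.] y [-28.  21.] z 0.0643
scene 0.056 area 320 px [324. 278.] mean [-19.6  93.7] x [-62.  20.] y [ 63. 130.] z 0.0627
scene 0.056 area 647 px [302. 317.] mean [ 74.4 133. ] x [ 41. 102.] y [104. 158.] z 0.066
```

The numbers show B never rotated; the overlap with the edge was too small, and it's lying with its axis along x'. I'll re-fit it and repeat the edge tip with far more overlap.

```bash
sed -i "s/m=(D.*;P.append/m=(D[...,2]>.0685)\&(D[...,2]<.1)\&(D[...,0]>0)\&(D[...,0]<.095)\&(D[...,1]>-.06)\&(D[...,1]<.04);P.append/; s/\[-.006,-.008,.05,a0,0\]/[.045,-.011,.05,a0,0]/; s/(1.5,1.3)/(3.1,2.9)/" fit.py; python3 fit.py
```

```text
645 [ 0.04941894 -0.00776399  0.0763254 ]
[ 0.0486 -0.0097  0.0502  3.1732  0.0082] 0.001406460084071697 0.001795434502639795
[ 0.0486 -0.0097  0.0502  3.1732  0.0082] 0.0014064600839484246 0.0017954330311053415
```

```bash
python3 -m crank '[[1,-272,202,0,0],[1,-272,202,0,0],[1,-272,202,0,0],[1,-272,202,0,0],[1,-272,202,0,0],[1,-272,202,0,0],[1,-272,202,0,0],[1,-272,202,0,0],[1,-272,202,0,0],[1,-272,202,0,0],[1,-272,202,0,0],[1,-272,202,0,0]]' 10 >/dev/null; python3 where.py
```

```text
t 26.12 drawer xy mm [39.4 -5.2] grasp z 190.7 rot [-3.141e+00 -1.000e-03  3.073e+00] F [-0.4  0.3  0.5] open 91.7 grip 0.0
```

```bash
python3 -m crank '[[1,-1,-4,35,0],[1,-1,-4,70,0],[1,-1,-4,105,0],[1,-1,-4,125,0],[1,-1,-4,137,0],[1,-1,-4,140,0],[1,-1,-4,140,0],[-1,-1,-4,140,0],[-1,-1,-4,140,0],[-1,-1,-4,140,0],[-1,-1,-4,140,0],[-1,-1,-4,140,0]]' 10 >/dev/null
python3 -m crank '[[-1,0,0,0,0],[-1,0,0,0,0],[-1,0,0,-20,0],[-1,0,0,-50,0],[-1,0,0,-80,0],[-1,-15,0,-90,0],[-1,-40,0,-90,0],[-1,-60,0,-90,0],[-1,-70,0,-90,0],[-1,-70,0,-90,0],[-1,-70,0,-90,0]]' 10 >/dev/null; python3 where.py
```

```text
t 28.03 drawer xy mm [111.   -8.7] grasp z 139.8 rot [ 3.142e+00 -2.000e-03  3.072e+00] F [-0.2  0.1 -1.5] open 59.7 grip 10.0
```

```bash
python3 -m crank '[[-1,0,0,6,0],[-1,0,0,10,0],[-1,2,0,13,0],[-1,5,0,15,0],[-1,8,0,17,0],[-1,8,0,17,0]]' 10; python3 where.py
python3 -m crank '[[-1,2,0,2,0],[-1,4,0,5,0],[-1,6,0,9,0],[-1,7,0,12,0],[-1,8,0,15,0],[-1,8,0,15,0]]' 10;python3 where.py
```

```text
time: 28.53
tool_pos: [0.6953, -0.0359, 0.2828]
tool_rot: [-3.142, -0.001, 3.072]
contact_force: [-1.3, 0.3, 1.8]
opening: 0.0596
grip_force: 10.0
t 28.53 drawer xy mm [102.4  -8.8] grasp z 123.8 rot [-3.142e+00 -1.000e-03  3.072e+00] F [-1.3  0.3  1.8] open 59.6 grip 10.0
time: 29.03
tool_pos: [0.6877, -0.0354, 0.2668]
tool_rot: [3.142, -0.002, 3.072]
contact_force: [-1.7, 0.4, 0.4]
opening: 0.0601
grip_force: 10.0
t 29.03 drawer xy mm [94.8 -8.9] grasp z 107.8 rot [ 3.142e+00 -2.000e-03  3.072e+00] F [-1.7  0.4  0.4] open 60.1 grip 10.0
```

```bash
python3 -m crank '[[-1,1,0,3,0],[-1,1,0,6,0],[-1,0.5,0,10,0],[-1,-0.5,0,15,0],[-1,-2,0,19,0],[-1,-3.5,0,23,0],[-1,-4.5,0,25,0],[-1,-5,0,25,0],[-1,-5,0,25,0]]' 10;python3 where.py
python3 -m crank '[[-1,15,0,0,0],[-1,35,0,0,0],[-1,52,0,0,0],[-1,55,0,0,0],[-1,55,0,0,0],[-1,55,0,0,0]]' 10 >/dev/null; python3 where.py
cat > side.py <<'E'
from h import *
s=telemetry.observe()['tool_pos']
W=cloud('scene')[2]
e=np.array([np.cos(-.0787),np.sin(-.0787)]);n=np.array([-e[1],e[0]]);q=W[...,:2]-s[:2];x=q@e;y=q@n;z=W[...,2]-s[2]+.159
m=(abs(y)<.032)&(abs(x)<.045)&(z>-.06)&(z<.05)
h,_,_=np.histogram2d(z[m],x[m],bins=[np.arange(-.055,.051,.005),np.arange(-.045,.046,.005)]);print(h[::-1].astype(int))
E
python3 side.py
```

```text
time: 29.78
tool_pos: [0.6928, -0.0358, 0.2418]
tool_rot: [3.142, -0.003, 3.072]
contact_force: [-4.8, 0.4, -1.0]
opening: 0.0597
grip_force: 10.0
t 29.78 drawer xy mm [99.9 -8.8] grasp z 82.8 rot [ 3.142e+00 -3.000e-03  3.072e+00] F [-4.8  0.4 -1. ] open 59.7 grip 10.0
t 30.28 drawer xy mm [46.2 -9.4] grasp z 84.3 rot [-3.141e+00  2.000e-03  3.072e+00] F [ 0.6  0.  -0.6] open 59.3 grip 10.0
[[ 0  0  0  0  0  0  0  0  0  0  0  0  0  0  0  0  0  0]
 [ 0  0  0  0  0  0  0  0  0  0  0  0  0  0  0  0  0  0]
 [ 0  0  0  0  9 14 12  7  7  2  0  0  0  0  0  0  0  0]
 [ 0  0  0  0  3  1  2  8  8  6  0 10  1  0  0  0  0  0]
 [ 0  0  0  1  0  0  0  0  0  0  0 11  0 13 29  5  0  0]
 [ 0  0  0  0  0  0  0  0  0  0  0  1  0  1  3  8  0  0]
 [ 0  0  0  0  0  0  0  0  0  0  0  0  0  0  0  1  0  0]
 [ 0  0  0  0  0  0  0  0  0  0  0  0  0  0  4  0  0  0]
 [ 0  0  0  0  0  0  0  0  0  0  0  0  0  0  3  0  0  0]
 [ 0  0  0  0  0  0  0  0  0  0  0  0  0  0  3  0  0  0]
 [ 0  0  0  0  0  0  0  0  0  0  0  0  0  2  2  0  0  0]
 [ 0  0  0  0  0  0  0  0  0  0  0  0  0  3  0  0  0  0]
 [ 0  0  0  0  0  0  0  0  0  0  0  0  1  0  0  0  0  0]
 [ 0  0  0  0  0  0  0  0  0  0  0  0  0  0  0  0  0  0]
 [ 0  0  0  0  0  0  0  0  0  0  0  0  0  0  0  0  0  0]
 [ 0  0  0  0  0  0  0  0  0  0  0  0  0  0  0  0  0  0]
 [ 0  0  0  0  0  0  0  0  0  0  0  0  0  0  0  0  0  0]
 [ 0  0  0  0  0  0  0  0  0  0  0  0  0  0  0  0  0  0]
 [ 0  0  0  0  0  0  0  0  0  0  0  0  0  0  0  0  0  0]
 [ 0  0  0  0  0  0  0  0  0  0  0  0  0  0  0  0  0  0]
 [ 0  0  0  0  0  0  0  0  0  0  0  0  0  0  0  0  0  0]]
```

B has rotated to about 75°, well past the tipping point. I'll lower it onto the floor and release.

```bash
python3 -m crank '[[-1,0,0,15,0],[-1,0,0,28,0],[-1,0,0,35,0],[-1,0,0,39,0],[-1,0,0,41,0],[-1,0,0,42.5,0],[-1,0,0,42.5,0]]' 10; 
python3 -m crank '[[0.35,0,0,0,0],[0.4,0,0,0,0],[0.4,0,0,0,0],[0.5,0,0,0,0],[0.5,0,0,-15,0],[0.5,0,0,-45,0],[0.5,0,0,-80,0],[0.5,0,0,-80,0],[0.5,0,0,-80,0]]' 10 >/dev/null
python3 where.py; python3 - <<'E'
from h import *
W=cloud('scene')[2]
e=np.array([np.cos(-.0787),np.sin(-.0787)]);n=np.array([-e[1],e[0]]);q=W[...,:2]-[.5939,-.0191];x=q@e;y=q@n;z=W[...,2]
m=(abs(y+.01)<.04)&(abs(x-.046)<.05)&(z>.025)&(z<.09)
print(np.histogram(z[m],np.arange(.025,.091,.005)));t=m&(abs(z-.0655)<.006);print(x[t].min(),x[t].max(),y[t].min(),y[t].max(),x[t].mean(),y[t].mean())
E
```

```text
time: 30.92
tool_pos: [0.6385, -0.032, 0.2006]
tool_rot: [-3.141, 0.001, 3.072]
contact_force: [0.0, 0.1, -0.2]
opening: 0.0598
grip_force: 10.0
t 31.67 drawer xy mm [45.7 -9.4] grasp z 124.3 rot [-3.141  0.006  3.072] F [-0.5 -0.4  0.5] open 68.7 grip 0.0
(array([23, 23, 29, 24, 16, 18, 21, 63, 81,  1,  0,  0,  0]), array([0.025, 0.03 , 0.035, 0.04 , 0.045, 0.05 , 0.055, 0.06 , 0.065,
       0.07 , 0.075, 0.08 , 0.085, 0.09 ]))
-0.002946047792862376 0.06915431773619263 -0.04991672368841979 0.01732256104017905 0.05360470737773545 -0.009263788377090094
```

B is standing upright. Next, D goes to (45, −110), gripped along about 102°.

```bash
python3 -m crank '[[0.65,20,-25,0,-0.1],[0.65,40,-50,0,-0.21],[0.65,60,-72,0,-0.21],[0.65,60,-72,0,-0.21],[0.65,60,-72,0,-0.21]]' 10 >/dev/null; python3 where.py
python3 -m crank '[[0.65,0,0,25,0],[0.65,0,0,45,0],[0.65,0,0,60,0],[0.65,0,0,66,0],[0.65,0,0,67,0],[-1,0,0,67,0],[-1,0,0,67,0],[-1,0,0,67,0],[-1,0,0,67,0],[-1,0,0,67,0]]' 10; python3 where.py
```

```text
t 32.13 drawer xy mm [-15.  -82.8] grasp z 120.3 rot [ 3.140e+00 -2.000e-03 -3.004e+00] F [ 0.7 -0.3  0.3] open 75.9 grip 0.0
time: 32.97
tool_pos: [0.5737, -0.0996, 0.2144]
tool_rot: [-3.141, 0.002, -3.001]
contact_force: [1.0, 1.1, 2.4]
opening: 0.0597
grip_force: 10.0
t 32.97 drawer xy mm [-13.8 -81.8] grasp z 55.4 rot [-3.141e+00  2.000e-03 -3.001e+00] F [1.  1.1 2.4] open 59.7 grip 10.0
```

```bash
python3 -m crank '[[-1,0,0,-10,0],[-1,0,0,-25,0],[-1,-15,-12,-25,0],[-1,-32,-25,-25,0],[-1,-46,-36,-25,0],[-1,-51,-40,-22,0],[-1,-51,-40,-10,0],[-1,-51,-40,-3,0],[-1,-51,-40,0,0],[-1,-51,-40,0,0]]' 10 >/dev/null; python3 where.py
python3 -m crank '[[0.5,0,0,0,0],[0.5,0,0,0,0],[0.5,0,0,0,0],[0.5,0,0,-20,0],[0.6,0,0,-50,0],[0.6,0,0,-65,0],[0.6,0,0,-65,0],[0.6,0,0,-65,0]]' 10 >/dev/null; python3 where.py; python3 meas.py|grep scene
```

```text
t 33.8 drawer xy mm [  43.3 -109.4] grasp z 53.7 rot [ 3.141e+00 -2.000e-03 -3.001e+00] F [ 0.5 -0.2  1.2] open 60.0 grip 10.0
t 34.47 drawer xy mm [  44.3 -109.7] grasp z 120.1 rot [-3.141e+00  1.000e-03 -3.001e+00] F [-0.6 -0.4  0.6] open 73.4 grip 0.0
scene 0.1 area 39 px [227. 217.] mean [  57.3 -153. ] x [36. 66.] y [-190. -142.] z 0.1075
scene 0.056 area 627 px [295. 221.] mean [-63.2 -59.9] x [-102.  -36.] y [-131.  -24.] z 0.0657
scene 0.056 area 396 px [243. 240.] mean [ 58.7 -94. ] x [33. 90.] y [-130.  -43.] z 0.0657
scene 0.056 area 524 px [275. 263.] mean [41. -2.] x [ 8. 68.] y [-33.  20.] z 0.066
scene 0.056 area 316 px [324. 278.] mean [-18.2  93.8] x [-62.  20.] y [ 63. 130.] z 0.0626
scene 0.056 area 642 px [302. 317.] mean [ 75.4 134.4] x [ 41. 102.] y [105. 158.] z 0.0659
```

```bash
python3 -m crank '[[0.6,25,18,0,0.12],[0.6,50,36,0,0.24],[0.6,75,55,0,0.36],[0.6,95,70,0,0.48],[0.6,102,74,0,0.6],[0.6,102,74,0,0.72],[0.6,102,74,0,0.84],[0.6,102,74,0,0.96],[0.6,102,74,0,1.05],[0.6,102,74,0,1.05],[0.6,102,74,0,1.05]]' 10 >/dev/null; python3 where.py
```

```text
t 35.48 drawer xy mm [-71.6 -59.7] grasp z 118.4 rot [-3.140e+00 -2.000e-03  2.235e+00] F [ 0.5 -0.5 -0.6] open 73.7 grip 0.0
```

```bash
python3 -m crank '[[0.6,0,0,25,0],[0.6,0,0,45,0],[0.6,0,0,57,0],[0.6,0,0,61,0],[0.6,0,0,61,0],[-1,0,0,61,0],[-1,0,0,61,0],[-1,0,0,61,0],[-1,0,0,61,0],[-1,0,0,61,0]]' 10; python3 where.py
python3 -m crank '[[-1,0,0,-10,0],[-1,0,0,-25,-0.1],[-1,0,0,-35,-0.22],[-1,0,0,-35,-0.34],[-1,0,0,-35,-0.46],[-1,0,0,-35,-0.58],[-1,0,0,-35,-0.7],[-1,0,0,-35,-0.82],[-1,0,0,-35,-0.84],[-1,0,0,-35,-0.84]]' 10; python3 where.py
```

```text
time: 36.32
tool_pos: [0.5183, -0.0732, 0.2181]
tool_rot: [3.141, 0.001, 2.232]
contact_force: [0.9, 0.5, 1.8]
opening: 0.06
grip_force: 10.0
t 36.32 drawer xy mm [-71.1 -59.8] grasp z 59.1 rot [3.141e+00 1.000e-03 2.232e+00] F [0.9 0.5 1.8] open 60.0 grip 10.0
time: 37.15
tool_pos: [0.518, -0.0731, 0.253]
tool_rot: [-3.141, 0.0, 3.07]
contact_force: [0.3, -0.2, -1.0]
opening: 0.06
grip_force: 10.0
t 37.15 drawer xy mm [-71.4 -59.8] grasp z 94.0 rot [-3.141  0.     3.07 ] F [ 0.3 -0.2 -1. ] open 60.0 grip 10.0
```

```bash
python3 -m crank '[[-1,5,20,0,0],[-1,10,45,0,0],[-1,16,70,0,0],[-1,20,88,0,0],[-1,20,93,5,0],[-1,20,93,20,0],[-1,20,93,30,0],[-1,20,93,35,0],[-1,20,93,35,0],[-1,20,93,35,0]]' 10 ; python3 where.py
python3 -m crank '[[0.4,0,0,0,0],[0.4,0,0,0,0],[0.4,0,0,0,0],[0.5,0,0,-20,0],[0.6,0,0,-55,0],[0.6,0,0,-95,0],[0.6,-40,-20,-135,0],[0.6,40,-60,-175,0],[0.6,80,-100,-185,0],[0.6,120,-140,-185,0],[0.6,150,-180,-185,0],[0.6,150,-200,-185,0]]' 10 >/dev/null
python3 -m crank '[[0.6,0,0,0,0],[0.6,0,0,0,0]]'>/dev/null; python3 where.py; python3 meas.py
```

```text
time: 37.98
tool_pos: [0.5047, 0.0204, 0.2171]
tool_rot: [-3.141, -0.001, 3.071]
contact_force: [0.1, 1.0, -1.6]
opening: 0.0597
grip_force: 10.0
t 37.98 drawer xy mm [-92.   32.4] grasp z 58.1 rot [-3.141e+00 -1.000e-03  3.071e+00] F [ 0.1  1.  -1.6] open 59.7 grip 10.0
t 39.15 drawer xy mm [-205.6 -119.4] grasp z 237.5 rot [-3.141e+00  2.000e-03  3.067e+00] F [ 0.4  0.1 -0.6] open 73.6 grip 0.0
top 0.056 area 341 px [288. 200.] mean [ 67.2 123.2] x [42. 96.] y [ 97. 151.] z 0.0635
top 0.056 area 325 px [370. 212.] mean [  45.3 -111. ] x [20. 73.] y [-142.  -84.] z 0.0632
top 0.056 area 342 px [336. 215.] mean [ 32.8 -13.9] x [ 7. 61.] y [-44.  14.] z 0.0633
top 0.056 area 155 px [297. 230.] mean [-15.1  94.1] x [-51.  16.] y [ 58. 125.] z 0.0597
top 0.056 area 347 px [372. 250.] mean [ -60.6 -120.4] x [-86. -33.] y [-153.  -92.] z 0.0633
top 0.056 area 335 px [318. 260.] mean [-96.6  28.5] x [-122.  -69.] y [ 1. 56.] z 0.0636
scene 0.056 area 431 px [278. 211.] mean [ -54.1 -110.4] x [-93. -27.] y [-140.  -87.] z 0.0657
scene 0.056 area 486 px [245. 238.] mean [  51.8 -100.9] x [21. 80.] y [-130.  -77.] z 0.0657
scene 0.056 area 493 px [331. 242.] mean [-90.   39.2] x [-124.  -64.] y [10. 63.] z 0.0656
scene 0.056 area 532 px [275. 263.] mean [40.5 -3.1] x [ 5. 68.] y [-32.  20.] z 0.0657
scene 0.056 area 317 px [324. 278.] mean [-20.5  92.5] x [-62.  20.] y [ 63. 129.] z 0.0631
scene 0.056 area 640 px [302. 317.] mean [ 75.3 134.2] x [ 41. 103.] y [104. 158.] z 0.0657
```

All five are upright and spread out, with gaps of at least 27 mm and every quarter occupied. Next: close the fingers and come down in front of the pull.

```bash
python3 -m crank '[[-1,0,30,20,0],[-1,0,60,50,0],[-1,0,90,80,0],[-1,0,115,110,0],[-1,0,119,140,0],[-1,0,119,160,0],[-1,0,119,172,0],[-1,0,119,175,0],[-1,-10,119,175,0],[-1,-20,119,175,0],[-1,-24,119,175,0],[-1,-24,119,175,0]]' 10; python3 where.py
```

```text
time: 40.25
tool_pos: [0.414, -0.003, 0.2211]
tool_rot: [-3.141, 0.002, 3.073]
contact_force: [0.3, 0.5, -0.5]
opening: 0.001
grip_force: 0.0
t 40.25 drawer xy mm [-180.6    2. ] grasp z 62.1 rot [-3.141e+00  2.000e-03  3.073e+00] F [ 0.3  0.5 -0.5] open 1.0 grip 0.0
```

```bash
python3 -m crank '[[-1,-3,0,0,0],[-1,-6,0,0,0],[-1,-9,0,0,0],[-1,-11,0,0,0],[-1,-13,0,0,0],[-1,-15,0,0,0],[-1,-17,0,0,0],[-1,-19,0,0,0],[-1,-21.5,0,0,0],[-1,-24.5,0,0,0],[-1,-28,0,0,0],[-1,-32,0,0,0]]'; python3 where.py
python3 -m crank '[[-1,-5,0,0,0],[-1,-10,0,0,0],[-1,-15,0,0,0],[-1,-20,0,0,0],[-1,-25,0,0,0],[-1,-30,0,0,0],[-1,-35,0,0,0],[-1,-40,0,0,0],[-1,-45,0,0,0],[-1,-50,0,0,0],[-1,-55,0,0,0],[-1,-60,0,0,0]]'; python3 where.py
```

```text
time: 41.25
tool_pos: [0.4443, -0.0057, 0.2205]
tool_rot: [-3.142, -0.003, 3.072]
contact_force: [-4.2, -0.5, 1.5]
opening: 0.0004
grip_force: 2.3
t 41.25 drawer xy mm [-150.2    1.6] grasp z 61.5 rot [-3.142e+00 -3.000e-03  3.072e+00] F [-4.2 -0.5  1.5] open 0.4 grip 2.3
time: 42.25
tool_pos: [0.5044, -0.0102, 0.2205]
tool_rot: [-3.141, -0.002, 3.072]
contact_force: [-5.7, -3.7, 2.0]
opening: 0.0004
grip_force: 2.4
t 42.25 drawer xy mm [-89.9   1.9] grasp z 61.5 rot [-3.141e+00 -2.000e-03  3.072e+00] F [-5.7 -3.7  2. ] open 0.4 grip 2.4
```

```bash
python3 -m crank '[[-1,-5,0,0,0],[-1,-10,0,0,0],[-1,-15,0,0,0],[-1,-20,0,0,0],[-1,-25,0,0,0],[-1,-30,0,0,0],[-1,-35,0,0,0],[-1,-40,0,0,0],[-1,-45,0,0,0],[-1,-50,0,0,0],[-1,-55,0,0,0],[-1,-60,0,0,0]]' >/dev/null
python3 -m crank '[[-1,-5,0,0,0],[-1,-10,0,0,0],[-1,-15,0,0,0],[-1,-20,0,0,0],[-1,-25,0,0,0],[-1,-30,0,0,0],[-1,-35,0,0,0],[-1,-40,0,0,0],[-1,-45,0,0,0],[-1,-50,0,0,0],[-1,-55,0,0,0],[-1,-60,0,0,0]]'; python3 where.py
python3 -m crank '[[-1,-5,0,0,0],[-1,-10,0,0,0],[-1,-15,0,0,0],[-1,-20,0,0,0],[-1,-25,0,0,0],[-1,-29,0,0,0],[-1,-33,0,0,0],[-1,-37,0,0,0],[-1,-40,0,0,0],[-1,-43,0,0,0],[-1,-45,0,0,0],[-1,-47,0,0,0]]'; python3 where.py
```

```text
time: 44.25
tool_pos: [0.6241, -0.0188, 0.2202]
tool_rot: [-3.141, -0.003, 3.072]
contact_force: [-5.4, -2.8, 1.6]
opening: 0.0005
grip_force: 2.3
t 44.25 drawer xy mm [30.1  2.7] grasp z 61.2 rot [-3.141e+00 -3.000e-03  3.072e+00] F [-5.4 -2.8  1.6] open 0.5 grip 2.3
time: 45.25
tool_pos: [0.671, -0.0221, 0.2201]
tool_rot: [-3.141, -0.002, 3.072]
contact_force: [-5.0, -3.7, 1.5]
opening: 0.0007
grip_force: 2.1
t 45.25 drawer xy mm [77.1  3.1] grasp z 61.1 rot [-3.141e+00 -2.000e-03  3.072e+00] F [-5.  -3.7  1.5] open 0.7 grip 2.1
```

Ease the last ~15–20 mm at low speed until the stop shows as a force rise.

```bash
python3 -m crank '[[-1,-2,0,0,0],[-1,-4,0,0,0],[-1,-5.5,0,0,0],[-1,-7,0,0,0],[-1,-8,0,0,0],[-1,-9,0,0,0],[-1,-10,0,0,0],[-1,-11,0,0,0],[-1,-12,0,0,0],[-1,-13,0,0,0]]'; python3 where.py
```

```text
time: 46.08
tool_pos: [0.6839, -0.023, 0.2201]
tool_rot: [-3.141, -0.002, 3.072]
contact_force: [-4.2, -4.2, 0.6]
opening: 0.0002
grip_force: 2.1
t 46.08 drawer xy mm [90.   3.2] grasp z 61.1 rot [-3.141e+00 -2.000e-03  3.072e+00] F [-4.2 -4.2  0.6] open 0.2 grip 2.1
```

```bash
python3 -m crank '[[-1,-1,0,0,0],[-1,-2,0,0,0],[-1,-2.5,0,0,0],[-1,-3,0,0,0]]'; python3 where.py
```

```text
time: 46.42
tool_pos: [0.6866, -0.0232, 0.2201]
tool_rot: [-3.14, -0.004, 3.072]
contact_force: [-8.5, -3.5, 2.6]
opening: 0.0008
grip_force: 3.8
t 46.42 drawer xy mm [92.8  3.2] grasp z 61.1 rot [-3.14  -0.004  3.072] F [-8.5 -3.5  2.6] open 0.8 grip 3.8
```

Force is rising, so the stop is close. I'll creep a little further.

```bash
python3 -m crank '[[-1,-0.5,0,0,0],[-1,-1,0,0,0],[-1,-1.5,0,0,0],[-1,-2,0,0,0],[-1,-2,0,0,0]]'; python3 where.py
```

```text
time: 46.83
tool_pos: [0.6874, -0.0233, 0.2201]
tool_rot: [-3.141, -0.008, 3.072]
contact_force: [-14.1, -2.6, 7.6]
opening: 0.0003
grip_force: 6.9
t 46.83 drawer xy mm [93.6  3.2] grasp z 61.1 rot [-3.141 -0.008  3.072] F [-14.1  -2.6   7.6] open 0.3 grip 6.9
```

```bash
python3 -m crank '[[-1,4,0,0,0],[-1,10,0,0,0],[-1,30,0,0,0],[-1,60,0,0,0],[-1,90,0,0,0],[-1,120,0,-20,0],[-1,150,0,-60,0],[-1,180,-10,-100,0],[-1,215,-50,-140,0],[-1,250,-90,-160,0],[-1,280,-130,-160,0],[-1,280,-160,-160,0]]' >/dev/null; python3 - <<'E'
from h import *
for nm in('top','scene'):
    W=cloud(nm)[2];e=np.array([np.cos(-.0787),np.sin(-.0787)]);n=np.array([-e[1],e[0]]);q=W[...,:2]-[.5939,-.0191];x=q@e;y=q@n;z=W[...,2]
    m=(x>.08)&(x<.14)&(abs(y)<.2)&(z>.08)
    print(nm,'front edge x',np.percentile(x[m],[.5,2,10]).round(4)); 
    m=(x>-.15)&(x<.09)&(abs(y)<.2)&(z>.02)&(z<.2);print('stuff in front',m.sum())
E
python3 where.py
```

```text
top front edge x [0.1125 0.1131 0.1146]
stuff in front 0
scene front edge x [0.1156 0.1162 0.1182]
stuff in front 0
t 47.93 drawer xy mm [-166.8 -125. ] grasp z 215.8 rot [-3.138  0.004  3.067] F [-0.9  0.7 -0.5] open 0.6 grip 0.0
```

```bash
python3 -c "
from cell import ticket
print(ticket.hand_in())"
```

```text
the job is handed in; nothing more can be done
None
```

The job is handed in at about 48 s: all five holders measured upright and spread over every quarter with at least 25 mm clear between neighbours and around the bowl. The drawer was then eased slowly (about 60 mm/s) fully shut against its stop, but I couldn't see inside it after that, and one holder got tipped over on the way and had to be stood back up.

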